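# Sort the loose parts on a goldsmith's bench

## Robot

A 6-joint arm with a two-finger parallel gripper is mounted at the origin on the work surface. World frame = base frame: x ahead of the robot, y to its left, z up, the work surface at z = 0. Lengths are in mm, angles in rad, forces in N, time in s.
With the tool pointing down it reaches from about 350 to 925 mm from the base axis. Payload 6.4 kg.
Tool frame: the origin (TCP) lies midway between the tips of the shut fingers; the grasp point (between the pads) lies 19 mm behind it (r.pinch_z is the distance from the TCP to the grasp point, in mm); z points along the fingers, y is the direction in which the jaws open and shut (so a half turn about z gives the same grasp; the last joint's range is limited). The gripper opens to 94 mm and grips with 3 to 60 N. Pads are 16 mm wide; open, the fingers measure 119 mm over their backs; the gripper's body (75 mm by 177 mm) begins 78 mm behind the grasp point.
Start: joints at [-1.303, 0.245, 1.558, -0, 1.339, -0.174], TCP at [277.925, -587.598, 205.455] pointing down, gripper open.
Joint ranges: [-3.13, 3.13], [-1.02, 2.26], [0.13, 2.54], [-0.95, 4.09], [0.21, 2.88], [-2.74, 2.74]. Speed limits (rad/s): [2.57, 2.57, 3.14, 3.14, 3.14, 3.14].

## Interface

Orientations are given as a unit quaternion [w, x, y, z].
In Python, from rig import r, viewer, job gives the robot as it stands.
- The arm moves only by the shell command python3 -m creep 'ROWS' [FORCE]. ROWS is JSON, a list of rows, each an object of numbers: "jaw": the closure in counts, from 0 (fully open) to 255 (shut); "x", "y", "z": the shift along the tool's x, y, z in m; "ax", "ay", "az": the turn, a rotation vector about the tool's x, y, z in rad. A call has 1 to 12 rows; each row is the pose to reach, as a shift and turn from the pose commanded when the call began, along the tool's axes at that moment; what a row does not reach only later rows make up. A row lasts 1/12 s, in which the tool goes at most 41.7 mm and 7.16 degrees, less where a joint would pass 70% of its speed; a pose out of reach is approached as far as the arm can. A call with a gripper value outside its range is refused whole. The fingers move at their own pace and stop on an object; FORCE is the grip in N (left out, the last holds). Time passes only in rows, so rows that repeat a pose let the fingers close. It gives the time, the measured TCP pose, the force and the opening at its end, in the units of the state.
- r.sense(): the state, without advancing time (a new reading comes with each control period).
- viewer.get_image(name): name is "scene" or "top"; returns a dict with "color" (420x560x3 uint8, blue, green, red), "fx", "fy", "cx", "cy" (pixels), "camera_from_world" (4x4, takes a point from world to camera coordinates). Camera axes: x right, y up, looking along -z (the intrinsics and any distortion apply to the point x, -y, -z); pixel columns grow to the right and rows downward; lengths in mm; the calibration is good to about 2 mm. A picture is of the moment at which its call begins. There is no depth.
- job.job_done(): hands the job in, once; it reports no verdict.
The state is a dict: "time_s": time; "q": joint angles; "joint_velocities": joint speeds; "effort": joint torques, N m; "tool_pos": TCP position; "eef_rot": TCP orientation; "force": force on the tool from outside, world axes, zero at the start; "torque": the same for the moment, N m; "grip_width": opening from 0.0 (shut) to 1.0 (fully open).
Only numpy, scipy, OpenCV 4.12 (cv2) and the standard library are available. Lean on these libraries where they do the work, as an engineer would, in place of code of your own. Each camera call takes 0.05 s, during which the arm holds its last target.

## Task

Clear up the goldsmith's bench: lay both steel doming punches flat on the floor of the rectangular wooden tray, both brass hexagon nuts flat on the floor of the round metal dish, side by side, and set the square steel bench block flat in the middle of the black rubber pad. Nothing may lie on top of anything else or lean on a rim. Leave the jar and the pliers where they are.

Things in the scene. Friction and masses are not known exactly. Their poses are not given: they have to be found in the camera images.
- punch_a: steel doming punch, lying flat: a bar with a 14 x 14 mm square shank and a small ball on a thin neck at one end; 80 mm long over all. Origin at mid-length on its centre line, 7 mm above what it lies on; x points along the punch to the ball end, z up at the start. The square shank runs from x = -40 to +20 mm, the neck and ball from +20 to +40 mm. About 110 g. Alike with punch_b.
- punch_b: steel doming punch, lying flat: a bar with a 14 x 14 mm square shank and a small ball on a thin neck at one end; 80 mm long over all. Origin at mid-length on its centre line, 7 mm above what it lies on; x points along the punch to the ball end, z up at the start. The square shank runs from x = -40 to +20 mm, the neck and ball from +20 to +40 mm. About 110 g. Alike with punch_a.
- nut_a: brass hexagon nut, lying flat: 32 mm across the flats, 37 mm across the corners, 18 mm high, with an 18 mm hole. Origin at the centre of the underside; y is square to a pair of flats (so are the directions 60 degrees either side of y), z up at the start. About 95 g. Alike with nut_b.
- nut_b: brass hexagon nut, lying flat: 32 mm across the flats, 37 mm across the corners, 18 mm high, with an 18 mm hole. Origin at the centre of the underside; y is square to a pair of flats (so are the directions 60 degrees either side of y), z up at the start. About 95 g. Alike with nut_a.
- block: square dark steel bench block, 50 x 50 x 20 mm, lying flat. Origin at the centre of the underside, x and y square to its sides, z up. About 380 g.
- tray: rectangular open tray of pale wood, fixed to the bench: 120 mm (its x) by 140 mm (its y) outside, walls 5 mm thick, so 110 x 130 mm inside; rim 20 mm and inner floor 5 mm above the bench. Origin at the centre of the underside, on the bench; z up. Place for the two punches.
- dish: round open metal dish, fixed to the bench: 140 mm across the rim, wall 4 mm, flat floor about 124 mm across; rim 20 mm and inner floor 5 mm above the bench. Origin at the centre of the underside, on the bench; z up. Place for the two nuts.
- pad: square black rubber pad, fixed to the bench: 90 x 90 mm, 6 mm thick. Origin at the centre of the underside, on the bench; x and y square to its sides, z up. Place for the bench block.
- jar: closed white jar with a black cap, 52 mm across and 58 mm high, loose, off to one side of the work; to be left alone. Origin at the centre of the underside.
- pliers: pair of pliers with red handles lying flat, about 145 mm long along its x (jaws to +x) and 60 mm wide, 12 mm high, loose, off to the other side of the work; to be left alone. Origin at the middle, on the bench.
Things that resemble listed ones, but are neither listed nor needed, are in the scene too. What is shaped like the punch_a but blue or red is not meant.

How it is judged (in metres and radians):
At the end, for the whole second after the job is handed in: Punches level (0.15 rad) in the tray, origins < 19 mm above its underside; nuts flat (0.15 rad) in the dish, within 55 mm of its centre, origins < 12 mm up; block flat (0.12 rad) on the pad, centres within 15 mm, underside < 12 mm up; all released, below 0.02 m/s (x of punch_a in the frame of tray between -0.055 and 0.055 m and y of punch_a in the frame of tray between -0.065 and 0.065 m and z of each of punch_a, punch_b in the frame of tray below 0.019 m and angle between punch_a's own x axis and vertical between 1.42 and 1.72 rad and x of punch_b in the frame of tray between -0.055 and 0.055 m and y of punch_b in the frame of tray between -0.065 and 0.065 m and angle between punch_b's own x axis and vertical between 1.42 and 1.72 rad and horizontal distance between each of nut_a, nut_b and dish below 0.055 m and z of each of nut_a, nut_b in the frame of dish below 0.012 m and angle between each of nut_a, nut_b's own z axis and vertical below 0.15 rad and horizontal distance between block and pad below 0.015 m and z of block in the frame of pad below 0.012 m and angle between block's own z axis and vertical below 0.12 rad and linear speed of each of punch_a, nut_a, block, punch_b, nut_b below 0.02 m/s); the robot touches nothing.
It fails at once if the jar moved more than 25 mm (distance of jar from where it was at the start of the episode above 0.025 m).
It fails at once if the pliers moved more than 25 mm (distance of pliers from where it was at the start of the episode above 0.025 m).
It also fails if it takes over 115 s, if anything falls off the work surface, if the arm or the gripper's body presses on something with over 40 N, if the wrist force passes 120 N, or if a joint passes its speed limit or range.

## Working session

There is one attempt and no reset: what is moved stays moved. The work goes in short steps, Python scripts to look and compute and a shell command to move; the robot and the scene stay as the last step left them, time stands still between calls to the robot, and variables do not carry over. Pictures are saved under pics/ and viewed, and the job is handed in when it is done.

```bash
ls; mkdir -p pics; python3 - <<'E'
from rig import r,viewer,job
import cv2,numpy as np
print(r.sense())
for n in("scene","top"):
    d=viewer.get_image(n); cv2.imwrite(f"pics/{n}0.png",d["color"]); print({k:v for k,v in d.items() if k!="color"})
E
```

```text
pics
{'time_s': 0.0, 'q': array([-1.30310872e+00,  2.45789286e-01,  1.55899920e+00,  1.89760243e-05,
        1.33868488e+00, -1.74067419e-01]), 'joint_velocities': array([-0.0001193 ,  0.0007799 , -0.00118125, -0.00208929, -0.00039003,
        0.00017371]), 'effort': array([ 2.76855135e-03, -4.15840352e+01, -3.14599228e+01,  6.86011976e-02,
        3.32490192e-02, -1.31143593e-04]), 'tool_pos': array([ 277.76234851, -587.00742024,  204.36917858]), 'eef_rot': array([-9.39756655e-04,  9.75705623e-01,  2.19083667e-01, -3.47806184e-05]), 'force': array([ 0.20734404, -0.22671646,  0.34386109]), 'torque': array([-0.02644447,  0.00790217, -0.0359628 ]), 'grip_width': 1.0024562956785792}
{'fx': 393.58524743380775, 'fy': 393.58524743380775, 'cx': 274.53020467583735, 'cy': 211.75627363243598, 'camera_from_world': array([[ 7.59879011e-01,  6.50048487e-01, -4.56650590e-03,
        -3.57068057e+02],
       [-4.54155564e-01,  5.35888366e-01,  7.11734771e-01,
         1.69391473e+02],
       [ 4.65109248e-01, -5.38758409e-01,  7.02433458e-01,
        -1.25569809e+03],
       [ 0.00000000e+00,  0.00000000e+00,  0.00000000e+00,
         1.00000000e+00]])}
{'fx': 447.67175890183483, 'fy': 447.67175890183483, 'cx': 280.2408670012284, 'cy': 212.52086195704567, 'camera_from_world': array([[-1.61690363e-02, -9.99867360e-01, -1.95582318e-03,
         6.28118256e+00],
       [ 9.98505690e-01, -1.62490775e-02,  5.21761960e-02,
        -4.88046691e+02],
       [-5.22010557e-02, -1.10926176e-03,  9.98635979e-01,
        -1.08869068e+03],
       [ 0.00000000e+00,  0.00000000e+00,  0.00000000e+00,
         1.00000000e+00]])}
```

View pics/top0.png

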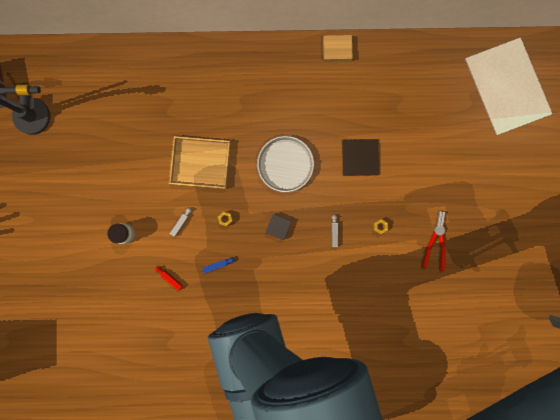

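View pics/scene0.png

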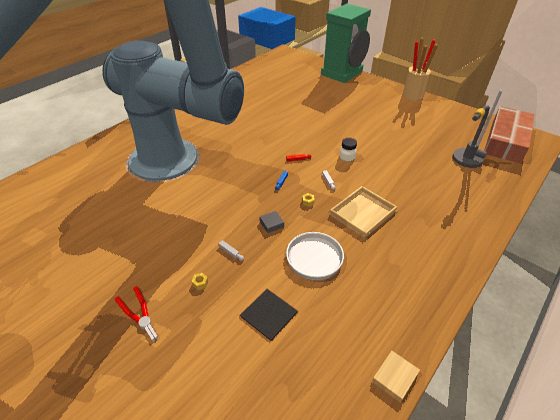

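The top view shows everything clear of the arm: tray (200,162), dish (286,164), pad (361,157), punches at (181,222) and (335,231), nuts at (225,218) and (381,227), block (279,226), jar (120,233), pliers (437,240). The blue and red lookalikes are at (220,265) and (169,278).

```bash
cat > h.py <<'E'
from rig import r,viewer,job
import cv2,numpy as np
def ray(d,u,v,z):
    T=d["camera_from_world"];R=T[:3,:3];t=T[:3,3]
    c=-R.T@t; k=R.T@np.array([(u-d["cx"])/d["fx"],-(v-d["cy"])/d["fy"],-1])
    s=(z-c[2])/k[2]; return (c+s*k)[:2]
def proj(d,p):
    T=d["camera_from_world"];q=T[:3,:3]@np.array(p)+T[:3,3]
    return d["cx"]+d["fx"]*q[0]/-q[2], d["cy"]-d["fy"]*q[1]/-q[2]
def zoom(n,x0,y0,x1,y1,f,name):
    d=viewer.get_image(n); im=d["color"][y0:y1,x0:x1]
    cv2.imwrite("pics/"+name,cv2.resize(im,None,fx=f,fy=f,interpolation=cv2.INTER_CUBIC)); return d
E
python3 - <<'E'
from h import *
zoom("top",100,180,400,300,2.6,"tz1.png")
zoom("top",160,120,400,200,3.3,"tz2.png")
zoom("scene",180,140,410,350,2.8,"sz1.png")
E
```

```text
(no output)
```

View pics/tz1.png

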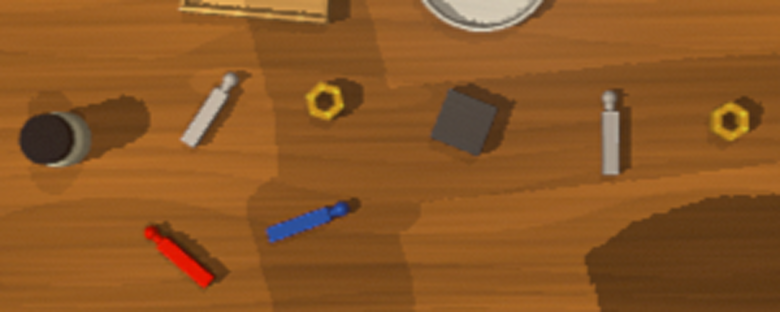

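View pics/tz2.png

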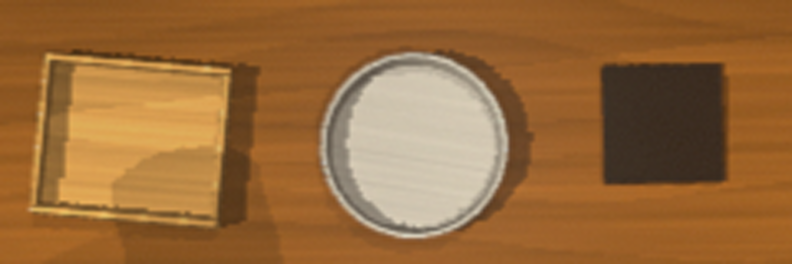

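View pics/sz1.png

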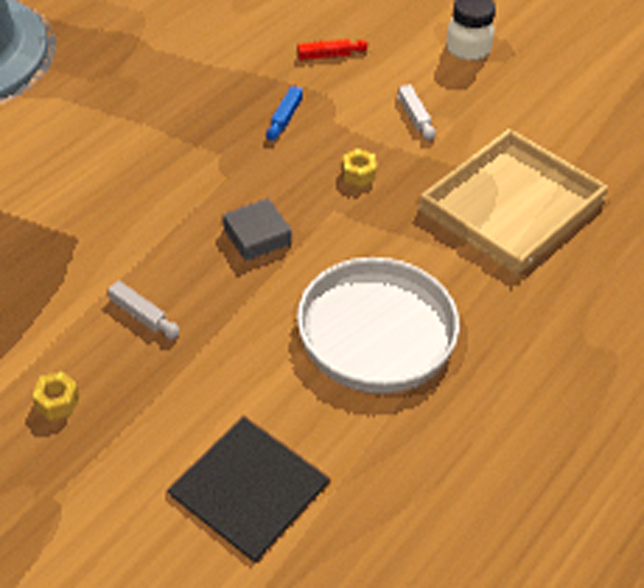

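Both views show all parts flat and separate. Next I measure them with colour masks.

```bash
cat > meas.py <<'E'
from h import *
def comps(m,amin):
    n,l,s,c=cv2.connectedComponentsWithStats(m.astype(np.uint8)); return [(l==i,s[i]) for i in range(1,n) if s[i][4]>=amin]
def run(roi=(100,120,410,290)):
    d=viewer.get_image("top"); im=d["color"]; hsv=cv2.cvtColor(im,cv2.COLOR_BGR2HSV); H,S,V=[hsv[...,i].astype(int) for i in range(3)]
    b=im.astype(int); R=np.zeros(H.shape,bool); R[roi[1]:roi[3],roi[0]:roi[2]]=1
    for name,m,z in(("yellow",(H>=21)&(H<=32)&(S>140)&(V>90),18),("grey",(S<60)&(V>90),12),("dark",(S<90)&(V<90),20)):
        for mm,s in comps(m&R,40):
            ys,xs=np.nonzero(mm); P=np.array([xs,ys]).T.astype(np.float32)
            rc=cv2.minAreaRect(P); w=np.array([ray(d,u,v,z) for u,v in P]); c=w.mean(0)
            e,vv=np.linalg.eigh(np.cov(w.T)); a=vv[:,1]; corners=np.array([ray(d,u,v,z) for u,v in cv2.boxPoints(rc)])
            e1=corners[1]-corners[0];e2=corners[2]-corners[1]; 
            print(name,"n",len(P),"px",P.mean(0).round(1),"mean",c.round(1),"rectc",corners.mean(0).round(1),"sz",np.linalg.norm(e1).round(1),np.linalg.norm(e2).round(1),"ang1",np.degrees(np.arctan2(e1[1],e1[0])).round(1),"pca",np.degrees(np.arctan2(a[1],a[0])).round(1))
if __name__=="__main__": run()
E
python3 meas.py
```

```text
grey n 2442 px [285.2 163.6] mean [609.3 -15.9] rectc [609.7 -16.6] sz 136.6 137.1 ang1 -91.0 pca 169.2
grey n 158 px [179.8 222.7] mean [467.  245.7] rectc [469.8 243.8] sz 75.4 13.7 ang1 -34.1 pca 145.7
grey n 170 px [334.4 232.1] mean [ 438.  -133.9] rectc [ 441.8 -134.2] sz 12.3 76.1 ang1 -90.9 pca 179.7
dark n 383 px [278.2 226.6] mean [453.3   3.9] rectc [453.5   4. ] sz 47.6 47.2 ang1 -22.7 pca 130.2
dark n 81 px [114.  236.3] mean [436.2 404.8] rectc [437.1 403.1] sz 23.5 43.2 ang1 -42.3 pca 46.8
```

```bash
python3 - <<'E'
from h import *
from meas import comps
d=viewer.get_image("top"); im=d["color"]; hsv=cv2.cvtColor(im,cv2.COLOR_BGR2HSV)
for u,v in((361,157),(340,170),(218,218),(225,211),(381,220),(375,227),(400,227),(278,226),(186,216),(200,240)): print((u,v),hsv[v,u])
t=[ray(d,u,v,20) for u,v in((173.6,136.1),(230.3,140.9),(226.4,188.8),(169.1,183.6))]; t=np.array(t); print("tray",t.round(1),t.mean(0)); 
for i in range(4): e=t[(i+1)%4]-t[i]; print(np.linalg.norm(e).round(1),np.degrees(np.arctan2(e[1],e[0])).round(1))
# scene view: rough masks
s=viewer.get_image("scene"); hs=cv2.cvtColor(s["color"],cv2.COLOR_BGR2HSV)
for u,v in((308,195),(199,276),(270,315),(229,249),(272,220)): print((u,v),hs[v,u])
E
```

```text
(361, 157) [ 13 119  58]
(340, 170) [ 15 187 154]
(218, 218) [ 20 205 179]
(225, 211) [ 15 195 132]
(381, 220) [ 21 213 199]
(375, 227) [ 20 214 194]
(400, 227) [ 15 195 135]
(278, 226) [13 59 82]
(186, 216) [ 18  42 176]
(200, 240) [ 15 199 156]
tray [[680.8 258.4]
 [666.5 118.6]
 [548.1 129.4]
 [563.2 269.9]] [614.63301739 194.06051261]
140.5 -95.8
118.9 174.8
141.3 83.9
118.1 -5.6
(308, 195) [ 23 180 191]
(199, 276) [ 19 184 157]
(270, 315) [15 42 61]
(229, 249) [ 12  30 211]
(272, 220) [ 16  25 113]
```

```bash
python3 - <<'E'
from h import *
from meas import comps
d=viewer.get_image("top"); im=d["color"]; hsv=cv2.cvtColor(im,cv2.COLOR_BGR2HSV).astype(int); H,S,V=[hsv[...,i] for i in range(3)]
R=np.zeros(H.shape,bool); R[195:250,200:400]=1
for mm,s in comps((H>=18)&(S>170)&(V>110)&R,30):
    k=mm.astype(np.uint8); c,_=cv2.findContours(k,cv2.RETR_EXTERNAL,cv2.CHAIN_APPROX_NONE)
    hull=cv2.convexHull(c[0]); f=np.zeros(H.shape,np.uint8); cv2.fillConvexPoly(f,hull,1); ys,xs=np.nonzero(f)
    pts=c[0][:,0,:].astype(float); w=np.array([ray(d,u,v,18) for u,v in pts]); cen=ray(d,xs.mean(),ys.mean(),18)
    # support width vs direction
    W=[np.ptp(w@np.array([np.cos(a),np.sin(a)])) for a in np.radians(range(0,180,5))]
    f6=sum((Wi)*np.exp(1j*6*a) for Wi,a in zip(W,np.radians(range(0,180,5))))
    print("nut",xs.mean(),ys.mean(),cen.round(1),"area",len(xs),np.round(W,0),"corner dir mod60",np.degrees(np.angle(f6))/6)
R[:]=0;R[125:190,330:395]=1
for mm,s in comps((V<90)&(S<150)&R,100):
    ys,xs=np.nonzero(mm);rc=cv2.minAreaRect(np.array([xs,ys]).T.astype(np.float32)); c=np.array([ray(d,u,v,6) for u,v in cv2.boxPoints(rc)]); e=c[1]-c[0]; print("pad",ray(d,xs.mean(),ys.mean(),6),c.mean(0),np.linalg.norm(e),np.linalg.norm(c[2]-c[1]),np.degrees(np.arctan2(e[1],e[0])))
# scene
s=viewer.get_image("scene"); hs=cv2.cvtColor(s["color"],cv2.COLOR_BGR2HSV).astype(int);H,S,V=[hs[...,i] for i in range(3)]
R[:]=0;R[165:350,180:350]=1
for nm,m,z in(("yel",(H>=18)&(S>130)&(V>110),9),("grey",(S<50)&(V>130),7),("dark",(S<70)&(V<130),10)):
  for mm,st in comps(m&R,60):
    ys,xs=np.nonzero(mm); print(nm,len(xs),xs.mean(),ys.mean(),"->z",z,ray(s,xs.mean(),ys.mean(),z).round(1))
for n,p in (("punchb",(441.8,-134.2,7)),("puncha",(469.8,243.8,7)),("block",(453.5,4,20)),("dish",(609.5,-16,5))): print(n,proj(s,p))
E
```

```text
nut 224.3757225433526 218.35260115606937 [475.7 135.3] area 173 [34. 35. 36. 36. 36. 35. 35. 34. 33. 33. 35. 36. 37. 38. 38. 38. 38. 37.
 37. 36. 35. 34. 34. 34. 34. 35. 35. 35. 35. 35. 34. 34. 33. 33. 34. 34.] corner dir mod60 13.928632990359397
nut 380.1263736263736 226.34065934065933 [ 450.  -245.1] area 182 [34. 34. 34. 34. 34. 33. 34. 35. 36. 36. 37. 38. 38. 38. 38. 37. 36. 35.
 35. 36. 37. 38. 38. 38. 38. 38. 37. 36. 36. 35. 34. 34. 35. 35. 35. 35.] corner dir mod60 -2.307486792755571
pad [ 623.37054136 -203.33863697] [ 622.47765318 -203.71166963] 87.31903284429077 87.85228423909167 -90.95067278482661
yel 85 280.94117647058823 179.5529411764706 ->z 9 [361.4 156.1]
yel 133 307.97744360902254 199.30827067669173 ->z 9 [474.4 139.1]
yel 216 199.4537037037037 280.69444444444446 ->z 9 [ 450.2 -243.6]
grey 86 328.6279069767442 178.84883720930233 ->z 7 [466. 252.]
grey 2044 314.49510763209395 254.40166340508807 ->z 7 [605.3  -7.5]
grey 131 230.6412213740458 249.45038167938932 ->z 7 [ 437.3 -129.5]
dark 336 271.4791666666667 221.39880952380952 ->z 10 [453.2   7.1]
dark 97 312.58762886597935 275.63917525773195 ->z 10 [641.  -63.7]
dark 1489 268.3687038280725 314.0067159167226 ->z 10 [ 628.9 -206.1]
punchb (np.float64(230.5916072195311), np.float64(251.47444326566006))
puncha (np.float64(328.09850966513915), np.float64(180.75274908464212))
block (np.float64(270.7371390627488), np.float64(219.44974993066873))
dish (np.float64(313.7437800969611), np.float64(257.84769535580847))
```

```bash
cat > goal.py <<'E'
import sys
from h import *
from scipy.spatial.transform import Rotation as Ro
def goal(x,y,z,J):
    s=r.sense(); p=s["tool_pos"]; w,a,b,c=s["eef_rot"]; Rm=Ro.from_quat([a,b,c,w])
    best=None
    for JJ in (J,J+180,J-180):
        ph=np.radians(JJ+90); T=np.array([[np.cos(ph),np.sin(ph),0],[np.sin(ph),-np.cos(ph),0],[0,0,-1]]).T if 0 else np.column_stack([[np.cos(ph),np.sin(ph),0],[np.sin(ph),-np.cos(ph),0],[0,0,-1]])
        rv=(Rm.inv()*Ro.from_matrix(T)).as_rotvec()
        q6=np.degrees(s["q"][0])  # after-move approx
        if abs(JJ)<=100 and (best is None or abs(rv[2])<abs(best[2])): best=rv
    d=Rm.inv().apply(np.array([x,y,z])-p)/1000
    print("shift m",d.round(4),"turn",best.round(3),"rows lin %.1f rot %.1f"%(np.linalg.norm(d)/.0417,np.degrees(np.linalg.norm(best))/7.16)," tcp",p.round(1),"t",round(s["time_s"],2),"w",round(s["grip_width"],3),"F",s["force"].round(1))
if __name__=="__main__": goal(*map(float,sys.argv[1:5]))
E
python3 goal.py 450 -245 60 28
```

```text
shift m [ 0.302  -0.2361  0.1454] turn [ 0.    -0.    -1.618] rows lin 9.8 rot 12.9  tcp [ 277.9 -587.6  205.4] t 0.5 w 0.999 F [-0.3 -0.8  0.9]
```

```bash
python3 goal.py 450 -245 60 -32; python3 -m creep '[{"x":0.302,"y":-0.236,"z":0.12,"az":-0.57,"jaw":0},{"x":0.302,"y":-0.236,"z":0.12,"az":-0.57,"jaw":0},{"x":0.302,"y":-0.236,"z":0.12,"az":-0.57,"jaw":0},{"x":0.302,"y":-0.236,"z":0.12,"az":-0.57,"jaw":0},{"x":0.302,"y":-0.236,"z":0.12,"az":-0.57,"jaw":0},{"x":0.302,"y":-0.236,"z":0.12,"az":-0.57,"jaw":0},{"x":0.302,"y":-0.236,"z":0.12,"az":-0.57,"jaw":0},{"x":0.302,"y":-0.236,"z":0.12,"az":-0.57,"jaw":0},{"x":0.302,"y":-0.236,"z":0.12,"az":-0.57,"jaw":0},{"x":0.302,"y":-0.236,"z":0.12,"az":-0.57,"jaw":0},{"x":0.302,"y":-0.236,"z":0.12,"az":-0.57,"jaw":0},{"x":0.302,"y":-0.236,"z":0.12,"az":-0.57,"jaw":0}]'; python3 goal.py 450 -245 4 -32
```

```text
shift m [ 0.302  -0.2361  0.1454] turn [-0.    -0.    -0.571] rows lin 9.8 rot 4.6  tcp [ 277.9 -587.6  205.4] t 0.5 w 0.999 F [-0.3 -0.8  0.9]
shift m [ 0.302  -0.2361  0.2014] turn [-0.    -0.    -0.571] rows lin 10.4 rot 4.6  tcp [ 277.9 -587.6  205.4] t 0.5 w 0.999 F [-0.3 -0.8  0.9]validation failed for argument at $[0]...
```

```bash
python3 -m creep '[{"x":0.302,"y":-0.236,"z":0.12,"ax":0,"ay":0,"az":-0.57,"jaw":0}]'; python3 goal.py 450 -245 60 -32
```

```text
time_s: 0.58
tool_pos: [294.0, -557.3, 195.8]
eef_rot: [0.004, 0.961, 0.278, -0.001]
force: [1.7, -0.5, -0.1]
grip_width: 1.0
shift m [ 0.2992 -0.1816  0.1335] turn [ 0.006  0.005 -0.449] rows lin 9.0 rot 3.6  tcp [ 294.  -557.3  195.8] t 0.58 w 1.0 F [ 1.7 -0.5 -0.1]
```

```bash
python3 -m creep '[{"x":0.29,"y":-0.176,"z":0.12,"ax":0,"ay":0,"az":-0.45,"jaw":0},{"x":0.29,"y":-0.176,"z":0.12,"ax":0,"ay":0,"az":-0.45,"jaw":0},{"x":0.29,"y":-0.176,"z":0.12,"ax":0,"ay":0,"az":-0.45,"jaw":0},{"x":0.29,"y":-0.176,"z":0.12,"ax":0,"ay":0,"az":-0.45,"jaw":0},{"x":0.29,"y":-0.176,"z":0.12,"ax":0,"ay":0,"az":-0.45,"jaw":0},{"x":0.29,"y":-0.176,"z":0.12,"ax":0,"ay":0,"az":-0.45,"jaw":0},{"x":0.29,"y":-0.176,"z":0.12,"ax":0,"ay":0,"az":-0.45,"jaw":0},{"x":0.29,"y":-0.176,"z":0.12,"ax":0,"ay":0,"az":-0.45,"jaw":0},{"x":0.29,"y":-0.176,"z":0.12,"ax":0,"ay":0,"az":-0.45,"jaw":0},{"x":0.29,"y":-0.176,"z":0.12,"ax":0,"ay":0,"az":-0.45,"jaw":0},{"x":0.29,"y":-0.176,"z":0.12,"ax":0,"ay":0,"az":-0.45,"jaw":0},{"x":0.29,"y":-0.176,"z":0.12,"ax":0,"ay":0,"az":-0.45,"jaw":0}]'; python3 goal.py 450 -245 4 -32; python3 - <<'E'
from h import *
zoom("scene",140,180,330,360,3,"n1.png")
E
```

```text
time_s: 1.58
tool_pos: [446.3, -248.8, 73.7]
eef_rot: [0.001, 0.874, 0.487, 0.0]
force: [0.7, -0.5, -0.2]
grip_width: 0.999
shift m [0.0053 0.0011 0.0697] turn [0.001 0.001 0.004] rows lin 1.7 rot 0.0  tcp [ 446.3 -248.8   73.7] t 1.58 w 0.999 F [ 0.7 -0.5 -0.2]
```

View pics/n1.png

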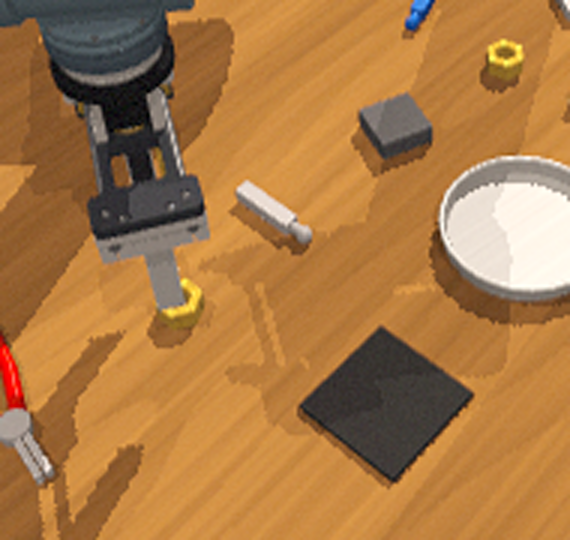

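The fingers straddle the nut, whose corner shows at (180,305) in the zoom. Descend and grip.

```bash
python3 -m creep '[{"x":0.005,"y":0.001,"z":0.035,"ax":0,"ay":0,"az":0,"jaw":0},{"x":0.005,"y":0.001,"z":0.069,"ax":0,"ay":0,"az":0,"jaw":0},{"x":0.005,"y":0.001,"z":0.069,"ax":0,"ay":0,"az":0,"jaw":0},{"x":0.005,"y":0.001,"z":0.069,"ax":0,"ay":0,"az":0,"jaw":255},{"x":0.005,"y":0.001,"z":0.069,"ax":0,"ay":0,"az":0,"jaw":255},{"x":0.005,"y":0.001,"z":0.069,"ax":0,"ay":0,"az":0,"jaw":255},{"x":0.005,"y":0.001,"z":0.069,"ax":0,"ay":0,"az":0,"jaw":255},{"x":0.005,"y":0.001,"z":0.069,"ax":0,"ay":0,"az":0,"jaw":255},{"x":0.005,"y":0.001,"z":0.069,"ax":0,"ay":0,"az":0,"jaw":255},{"x":0.005,"y":0.001,"z":0.069,"ax":0,"ay":0,"az":0,"jaw":255},{"x":0.005,"y":0.001,"z":0.069,"ax":0,"ay":0,"az":0,"jaw":255}]' 30; python3 goal.py 609 -41 100 0
```

```text
time_s: 2.55
tool_pos: [449.5, -244.2, 4.2]
eef_rot: [0.0, 0.874, 0.487, 0.0]
force: [0.2, 0.3, 0.1]
grip_width: 0.468
shift m [ 0.2567  0.0288 -0.0958] turn [ 0.     0.    -0.554] rows lin 6.6 rot 4.4  tcp [ 449.5 -244.2    4.2] t 2.55 w 0.468 F [0.2 0.3 0.1]
```

```bash
python3 -m creep '[{"x":0,"y":0,"z":0,"ax":0,"ay":0,"az":0,"jaw":255},{"x":0,"y":0,"z":0,"ax":0,"ay":0,"az":0,"jaw":255},{"x":0,"y":0,"z":0,"ax":0,"ay":0,"az":0,"jaw":255},{"x":0,"y":0,"z":0,"ax":0,"ay":0,"az":0,"jaw":255}]'; python3 -m creep '[{"x":0,"y":0,"z":0,"ax":0,"ay":0,"az":0,"jaw":255},{"x":0,"y":0,"z":0,"ax":0,"ay":0,"az":0,"jaw":255},{"x":0,"y":0,"z":0,"ax":0,"ay":0,"az":0,"jaw":255}]'
```

```text
time_s: 2.88
tool_pos: [449.5, -244.2, 4.1]
eef_rot: [0.0, 0.874, 0.487, 0.0]
force: [0.7, -1.1, 0.3]
grip_width: 0.335
time_s: 3.13
tool_pos: [449.5, -244.2, 4.0]
eef_rot: [0.0, 0.874, 0.487, 0.0]
force: [0.4, 0.2, 0.9]
grip_width: 0.337
```

Gripped on the flats (31.6 mm). Lift and carry to the dish.

```bash
python3 -m creep '[{"x":0,"y":0,"z":-0.03,"ax":0,"ay":0,"az":0,"jaw":255},{"x":0,"y":0,"z":-0.06,"ax":0,"ay":0,"az":0,"jaw":255},{"x":0.257,"y":0.029,"z":-0.08,"ax":0,"ay":0,"az":-0.554,"jaw":255},{"x":0.257,"y":0.029,"z":-0.08,"ax":0,"ay":0,"az":-0.554,"jaw":255},{"x":0.257,"y":0.029,"z":-0.08,"ax":0,"ay":0,"az":-0.554,"jaw":255},{"x":0.257,"y":0.029,"z":-0.08,"ax":0,"ay":0,"az":-0.554,"jaw":255},{"x":0.257,"y":0.029,"z":-0.08,"ax":0,"ay":0,"az":-0.554,"jaw":255},{"x":0.257,"y":0.029,"z":-0.08,"ax":0,"ay":0,"az":-0.554,"jaw":255},{"x":0.257,"y":0.029,"z":-0.08,"ax":0,"ay":0,"az":-0.554,"jaw":255},{"x":0.257,"y":0.029,"z":-0.08,"ax":0,"ay":0,"az":-0.554,"jaw":255},{"x":0.257,"y":0.029,"z":-0.08,"ax":0,"ay":0,"az":-0.554,"jaw":255}]'; python3 goal.py 609 -41 10 0;python3 - <<'E'
from h import *
zoom("top",180,100,420,280,3,"t2.png");zoom("scene",180,140,400,350,2.7,"s2.png")
E
```

```text
time_s: 4.05
tool_pos: [608.6, -40.7, 83.3]
eef_rot: [-0.001, 0.707, 0.707, -0.001]
force: [0.0, 0.3, -0.4]
grip_width: 0.335
shift m [-0.0003  0.0005  0.0733] turn [-0.002  0.     0.001] rows lin 1.8 rot 0.0  tcp [608.6 -40.7  83.3] t 4.05 w 0.335 F [ 0.   0.3 -0.4]
```

View pics/s2.png

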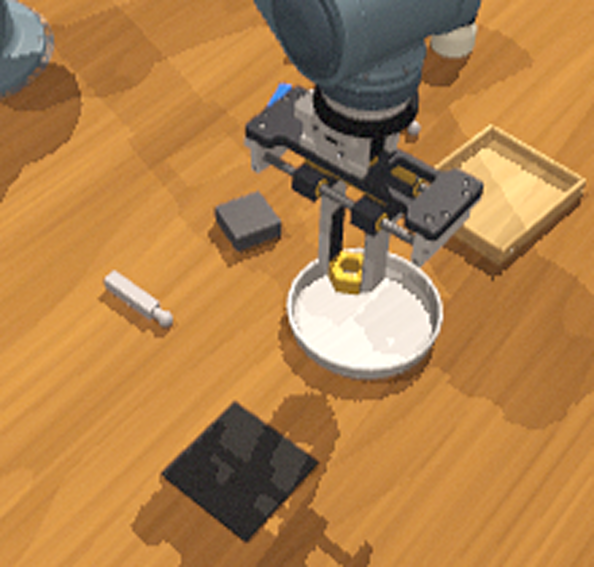

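The nut hangs level in the fingers at (348,270), above the dish. Lower, open part way, lift.

```bash
python3 -m creep '[{"x":0,"y":0,"z":0.035,"ax":0,"ay":0,"az":0,"jaw":255},{"x":0,"y":0,"z":0.06,"ax":0,"ay":0,"az":0,"jaw":255},{"x":0,"y":0,"z":0.074,"ax":0,"ay":0,"az":0,"jaw":255},{"x":0,"y":0,"z":0.074,"ax":0,"ay":0,"az":0,"jaw":255},{"x":0,"y":0,"z":0.074,"ax":0,"ay":0,"az":0,"jaw":130},{"x":0,"y":0,"z":0.074,"ax":0,"ay":0,"az":0,"jaw":130},{"x":0,"y":0,"z":0.074,"ax":0,"ay":0,"az":0,"jaw":130},{"x":0,"y":0,"z":0.074,"ax":0,"ay":0,"az":0,"jaw":130}]'; python3 goal.py 475 135 80 -17
```

```text
time_s: 4.82
tool_pos: [609.7, -41.2, 10.8]
eef_rot: [0.001, 0.707, 0.707, 0.0]
force: [-0.7, 0.4, 0.7]
grip_width: 0.487
shift m [ 0.1762 -0.1347 -0.0694] turn [0.001 0.    0.296] rows lin 5.6 rot 2.4  tcp [609.7 -41.2  10.8] t 4.82 w 0.487 F [-0.7  0.4  0.7]
```

```bash
python3 -m creep '[{"x":0,"y":0,"z":-0.03,"ax":0,"ay":0,"az":0,"jaw":130},{"x":0,"y":0,"z":-0.06,"ax":0,"ay":0,"az":0,"jaw":100},{"x":0.176,"y":-0.135,"z":-0.07,"ax":0,"ay":0,"az":0.296,"jaw":60},{"x":0.176,"y":-0.135,"z":-0.07,"ax":0,"ay":0,"az":0.296,"jaw":60},{"x":0.176,"y":-0.135,"z":-0.07,"ax":0,"ay":0,"az":0.296,"jaw":60},{"x":0.176,"y":-0.135,"z":-0.07,"ax":0,"ay":0,"az":0.296,"jaw":60},{"x":0.176,"y":-0.135,"z":-0.07,"ax":0,"ay":0,"az":0.296,"jaw":60},{"x":0.176,"y":-0.135,"z":-0.07,"ax":0,"ay":0,"az":0.296,"jaw":60},{"x":0.176,"y":-0.135,"z":-0.07,"ax":0,"ay":0,"az":0.296,"jaw":60},{"x":0.176,"y":-0.135,"z":-0.07,"ax":0,"ay":0,"az":0.296,"jaw":60}]'; python3 goal.py 475 135 4 -17;python3 - <<'E'
from h import *
zoom("top",180,100,420,280,3,"t3.png");zoom("scene",180,140,400,350,2.7,"s3.png")
E
```

```text
time_s: 5.65
tool_pos: [474.8, 135.3, 80.6]
eef_rot: [0.001, 0.803, 0.596, 0.001]
force: [0.6, 0.5, -0.5]
grip_width: 0.766
shift m [-0.0002  0.0001  0.0766] turn [ 0.002 -0.     0.002] rows lin 1.8 rot 0.0  tcp [474.8 135.3  80.6] t 5.65 w 0.766 F [ 0.6  0.5 -0.5]
```

View pics/s3.png

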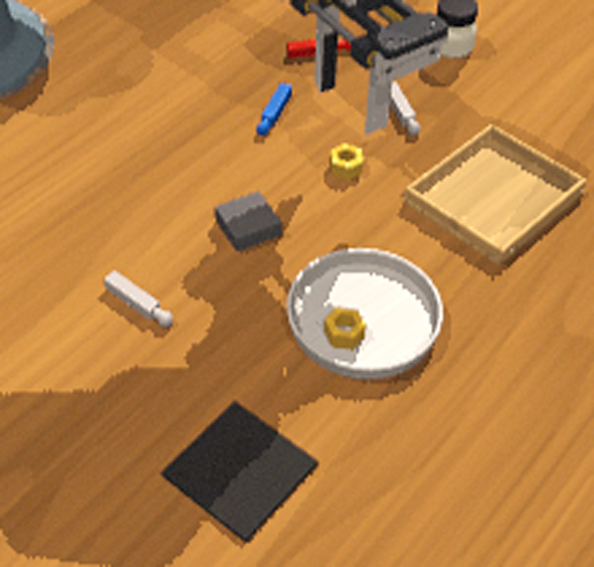

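View pics/t3.png

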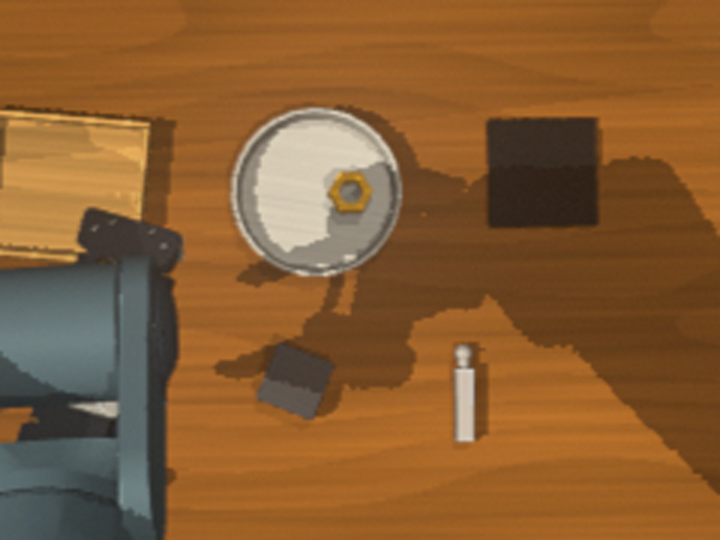

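The first nut lies flat in the dish, at (350,192) in the top zoom with the dish centre at (316,191). The gripper is above the second nut. Descend and grip.

```bash
python3 -m creep '[{"x":0,"y":0,"z":0.035,"ax":0,"ay":0,"az":0,"jaw":60},{"x":0,"y":0,"z":0.065,"ax":0,"ay":0,"az":0,"jaw":60},{"x":0,"y":0,"z":0.077,"ax":0,"ay":0,"az":0,"jaw":60},{"x":0,"y":0,"z":0.077,"ax":0,"ay":0,"az":0,"jaw":255},{"x":0,"y":0,"z":0.077,"ax":0,"ay":0,"az":0,"jaw":255},{"x":0,"y":0,"z":0.077,"ax":0,"ay":0,"az":0,"jaw":255},{"x":0,"y":0,"z":0.077,"ax":0,"ay":0,"az":0,"jaw":255},{"x":0,"y":0,"z":0.077,"ax":0,"ay":0,"az":0,"jaw":255},{"x":0,"y":0,"z":0.077,"ax":0,"ay":0,"az":0,"jaw":255},{"x":0,"y":0,"z":0.077,"ax":0,"ay":0,"az":0,"jaw":255},{"x":0,"y":0,"z":0.077,"ax":0,"ay":0,"az":0,"jaw":255},{"x":0,"y":0,"z":0.077,"ax":0,"ay":0,"az":0,"jaw":255}]' 30; python3 goal.py 609 10 84 0
```

```text
time_s: 6.75
tool_pos: [474.5, 135.1, 3.2]
eef_rot: [0.0, 0.804, 0.595, 0.0]
force: [0.6, -0.5, 0.4]
grip_width: 0.337
shift m [-0.0805  0.1651 -0.0806] turn [ 0.001  0.    -0.296] rows lin 4.8 rot 2.4  tcp [474.5 135.1   3.2] t 6.75 w 0.337 F [ 0.6 -0.5  0.4]
```

```bash
python3 -m creep '[{"x":0,"y":0,"z":-0.03,"ax":0,"ay":0,"az":0,"jaw":255},{"x":0,"y":0,"z":-0.06,"ax":0,"ay":0,"az":0,"jaw":255},{"x":-0.08,"y":0.165,"z":-0.08,"ax":0,"ay":0,"az":-0.296,"jaw":255},{"x":-0.08,"y":0.165,"z":-0.08,"ax":0,"ay":0,"az":-0.296,"jaw":255},{"x":-0.08,"y":0.165,"z":-0.08,"ax":0,"ay":0,"az":-0.296,"jaw":255},{"x":-0.08,"y":0.165,"z":-0.08,"ax":0,"ay":0,"az":-0.296,"jaw":255},{"x":-0.08,"y":0.165,"z":-0.08,"ax":0,"ay":0,"az":-0.296,"jaw":255},{"x":-0.08,"y":0.165,"z":-0.08,"ax":0,"ay":0,"az":-0.296,"jaw":255},{"x":-0.08,"y":0.165,"z":-0.08,"ax":0,"ay":0,"az":-0.296,"jaw":255}]'; python3 goal.py 609 10 9 0
```

```text
time_s: 7.5
tool_pos: [608.6, 10.1, 82.5]
eef_rot: [-0.001, 0.708, 0.707, -0.0]
force: [-0.6, -0.2, -0.1]
grip_width: 0.34
shift m [-0.0002  0.0005  0.0735] turn [-0.001 -0.001 -0.001] rows lin 1.8 rot 0.0  tcp [608.6  10.1  82.5] t 7.5 w 0.34 F [-0.6 -0.2 -0.1]
```

```bash
python3 -m creep '[{"x":0,"y":0,"z":0.035,"ax":0,"ay":0,"az":0,"jaw":255},{"x":0,"y":0,"z":0.06,"ax":0,"ay":0,"az":0,"jaw":255},{"x":0,"y":0,"z":0.074,"ax":0,"ay":0,"az":0,"jaw":255},{"x":0,"y":0,"z":0.074,"ax":0,"ay":0,"az":0,"jaw":255},{"x":0,"y":0,"z":0.074,"ax":0,"ay":0,"az":0,"jaw":130},{"x":0,"y":0,"z":0.074,"ax":0,"ay":0,"az":0,"jaw":130},{"x":0,"y":0,"z":0.074,"ax":0,"ay":0,"az":0,"jaw":130},{"x":0,"y":0,"z":0.074,"ax":0,"ay":0,"az":0,"jaw":130},{"x":0,"y":0,"z":0.04,"ax":0,"ay":0,"az":0,"jaw":130},{"x":0,"y":0,"z":0.01,"ax":0,"ay":0,"az":0,"jaw":130},{"x":0,"y":0,"z":0,"ax":0,"ay":0,"az":0,"jaw":60}]'; python3 goal.py 453.5 4 80 -22.7
```

```text
time_s: 8.42
tool_pos: [611.6, 10.2, 88.0]
eef_rot: [0.003, 0.707, 0.707, 0.002]
force: [2.1, -0.6, 0.3]
grip_width: 0.53
shift m [-0.0061 -0.1582  0.0068] turn [ 0.008 -0.     0.396] rows lin 3.8 rot 3.2  tcp [611.6  10.2  88. ] t 8.42 w 0.53 F [ 2.1 -0.6  0.3]
```

```bash
python3 -m creep '[{"x":-0.006,"y":-0.158,"z":0,"ax":0,"ay":0,"az":0.396,"jaw":10},{"x":-0.006,"y":-0.158,"z":0,"ax":0,"ay":0,"az":0.396,"jaw":10},{"x":-0.006,"y":-0.158,"z":0,"ax":0,"ay":0,"az":0.396,"jaw":10},{"x":-0.006,"y":-0.158,"z":0,"ax":0,"ay":0,"az":0.396,"jaw":10},{"x":-0.006,"y":-0.158,"z":0,"ax":0,"ay":0,"az":0.396,"jaw":10},{"x":-0.006,"y":-0.158,"z":0,"ax":0,"ay":0,"az":0.396,"jaw":10},{"x":-0.006,"y":-0.158,"z":0,"ax":0,"ay":0,"az":0.396,"jaw":10},{"x":-0.006,"y":-0.158,"z":0,"ax":0,"ay":0,"az":0.396,"jaw":10}]'; python3 goal.py 453.5 4 4 -22.7;python3 - <<'E'
from h import *
zoom("scene",180,140,400,350,2.7,"s4.png")
E
```

```text
time_s: 9.08
tool_pos: [452.4, 4.2, 83.8]
eef_rot: [0.001, 0.832, 0.554, 0.001]
force: [0.1, 0.3, -0.6]
grip_width: 0.961
shift m [0.0002 0.0009 0.0798] turn [ 0.002 -0.     0.   ] rows lin 1.9 rot 0.0  tcp [452.4   4.2  83.8] t 9.08 w 0.961 F [ 0.1  0.3 -0.6]
```

View pics/s4.png

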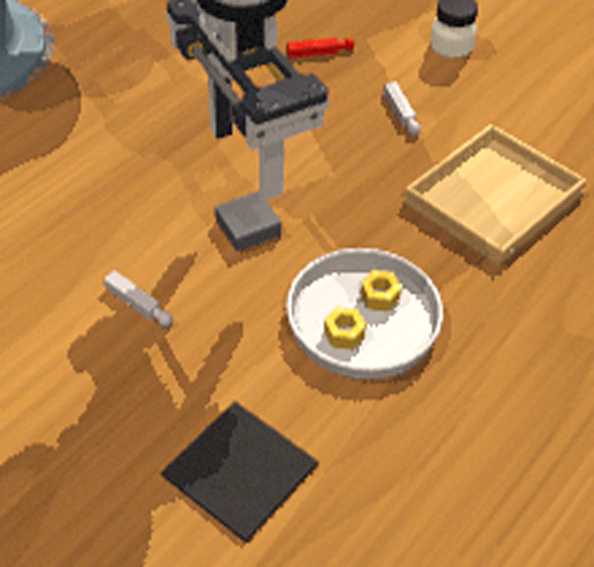

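Both nuts lie flat, side by side in the dish, at (345,327) and (381,288). The gripper is lined up over the block at (250,220).

```bash
python3 -m creep '[{"x":0,"y":0.001,"z":0.035,"ax":0,"ay":0,"az":0,"jaw":10},{"x":0,"y":0.001,"z":0.065,"ax":0,"ay":0,"az":0,"jaw":10},{"x":0,"y":0.001,"z":0.08,"ax":0,"ay":0,"az":0,"jaw":10},{"x":0,"y":0.001,"z":0.08,"ax":0,"ay":0,"az":0,"jaw":10},{"x":0,"y":0.001,"z":0.08,"ax":0,"ay":0,"az":0,"jaw":255},{"x":0,"y":0.001,"z":0.08,"ax":0,"ay":0,"az":0,"jaw":255},{"x":0,"y":0.001,"z":0.08,"ax":0,"ay":0,"az":0,"jaw":255},{"x":0,"y":0.001,"z":0.08,"ax":0,"ay":0,"az":0,"jaw":255},{"x":0,"y":0.001,"z":0.08,"ax":0,"ay":0,"az":0,"jaw":255},{"x":0,"y":0.001,"z":0.08,"ax":0,"ay":0,"az":0,"jaw":255},{"x":0,"y":0.001,"z":0.08,"ax":0,"ay":0,"az":0,"jaw":255},{"x":0,"y":0.001,"z":0.08,"ax":0,"ay":0,"az":0,"jaw":255}]' 50; python3 goal.py 623 -203.5 84 -1
```

```text
time_s: 10.13
tool_pos: [452.1, 4.0, 3.3]
eef_rot: [0.0, 0.832, 0.554, 0.0]
force: [0.8, -0.1, -0.7]
grip_width: 0.531
shift m [-0.1255  0.2378 -0.0805] turn [ 0.001  0.    -0.379] rows lin 6.7 rot 3.0  tcp [452.1   4.    3.3] t 10.13 w 0.531 F [ 0.8 -0.1 -0.7]
```

Width 49.9 mm, which matches the block.

```bash
python3 -m creep '[{"x":0,"y":0,"z":-0.0,"ax":0,"ay":0,"az":0,"jaw":255},{"x":0,"y":0,"z":-0.03,"ax":0,"ay":0,"az":0,"jaw":255},{"x":0,"y":0,"z":-0.06,"ax":0,"ay":0,"az":0,"jaw":255},{"x":-0.06,"y":0.12,"z":-0.08,"ax":0,"ay":0,"az":-0.2,"jaw":255},{"x":-0.126,"y":0.238,"z":-0.08,"ax":0,"ay":0,"az":-0.379,"jaw":255},{"x":-0.126,"y":0.238,"z":-0.08,"ax":0,"ay":0,"az":-0.379,"jaw":255},{"x":-0.126,"y":0.238,"z":-0.08,"ax":0,"ay":0,"az":-0.379,"jaw":255},{"x":-0.126,"y":0.238,"z":-0.08,"ax":0,"ay":0,"az":-0.379,"jaw":255},{"x":-0.126,"y":0.238,"z":-0.08,"ax":0,"ay":0,"az":-0.379,"jaw":255},{"x":-0.126,"y":0.238,"z":-0.08,"ax":0,"ay":0,"az":-0.379,"jaw":255},{"x":-0.126,"y":0.238,"z":-0.08,"ax":0,"ay":0,"az":-0.379,"jaw":255},{"x":-0.126,"y":0.238,"z":-0.08,"ax":0,"ay":0,"az":-0.379,"jaw":255}]'; python3 goal.py 623 -203.5 10.5 -1;python3 - <<'E'
from h import *
zoom("scene",180,140,400,350,2.7,"s5.png")
E
```

```text
time_s: 11.13
tool_pos: [621.8, -204.2, 81.3]
eef_rot: [-0.002, 0.714, 0.701, -0.0]
force: [-0.2, 1.0, -4.2]
grip_width: 0.523
shift m [0.0006 0.0014 0.0708] turn [-0.003 -0.002 -0.001] rows lin 1.7 rot 0.0  tcp [ 621.8 -204.2   81.3] t 11.13 w 0.523 F [-0.2  1.  -4.2]
```

View pics/s5.png

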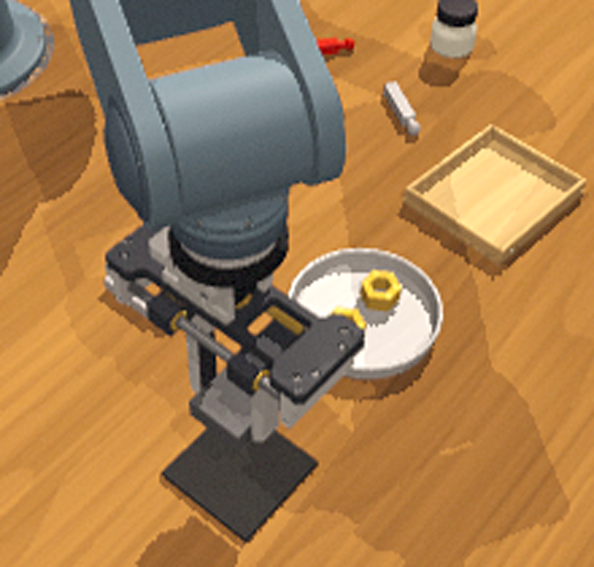

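The block is held at (225,405), over the pad. Lower and release.

```bash
python3 -m creep '[{"x":0,"y":0.001,"z":0.035,"ax":0,"ay":0,"az":0,"jaw":255},{"x":0,"y":0.001,"z":0.06,"ax":0,"ay":0,"az":0,"jaw":255},{"x":0,"y":0.001,"z":0.071,"ax":0,"ay":0,"az":0,"jaw":255},{"x":0,"y":0.001,"z":0.071,"ax":0,"ay":0,"az":0,"jaw":255},{"x":0,"y":0.001,"z":0.071,"ax":0,"ay":0,"az":0,"jaw":255},{"x":0,"y":0.001,"z":0.071,"ax":0,"ay":0,"az":0,"jaw":70},{"x":0,"y":0.001,"z":0.071,"ax":0,"ay":0,"az":0,"jaw":70},{"x":0,"y":0.001,"z":0.071,"ax":0,"ay":0,"az":0,"jaw":70},{"x":0,"y":0.001,"z":0.071,"ax":0,"ay":0,"az":0,"jaw":70},{"x":0,"y":0.001,"z":0.04,"ax":0,"ay":0,"az":0,"jaw":70},{"x":0,"y":0.001,"z":0.0,"ax":0,"ay":0,"az":0,"jaw":70}]'; python3 goal.py 439 -134 80 89.7
```

```text
time_s: 12.1
tool_pos: [620.9, -202.6, 80.0]
eef_rot: [-0.004, 0.713, 0.701, -0.001]
force: [-0.2, -0.5, 0.1]
grip_width: 0.728
shift m [ 0.0655 -0.183   0.0015] turn [-0.009  0.003  1.559] rows lin 4.7 rot 12.5  tcp [ 620.9 -202.6   80. ] t 12.1 w 0.728 F [-0.2 -0.5  0.1]
```

```bash
sed -i 's/for JJ in (J,J+180,J-180)/for JJ in (J,)/' goal.py; python3 -m creep '[{"x":0.065,"y":-0.183,"z":0,"ax":0,"ay":0,"az":-1.583,"jaw":120},{"x":0.065,"y":-0.183,"z":0,"ax":0,"ay":0,"az":-1.583,"jaw":120},{"x":0.065,"y":-0.183,"z":0,"ax":0,"ay":0,"az":-1.583,"jaw":120},{"x":0.065,"y":-0.183,"z":0,"ax":0,"ay":0,"az":-1.583,"jaw":120},{"x":0.065,"y":-0.183,"z":0,"ax":0,"ay":0,"az":-1.583,"jaw":120},{"x":0.065,"y":-0.183,"z":0,"ax":0,"ay":0,"az":-1.583,"jaw":120},{"x":0.065,"y":-0.183,"z":0,"ax":0,"ay":0,"az":-1.583,"jaw":120},{"x":0.065,"y":-0.183,"z":0,"ax":0,"ay":0,"az":-1.583,"jaw":120},{"x":0.065,"y":-0.183,"z":0,"ax":0,"ay":0,"az":-1.583,"jaw":120},{"x":0.065,"y":-0.183,"z":0,"ax":0,"ay":0,"az":-1.583,"jaw":120},{"x":0.065,"y":-0.183,"z":0,"ax":0,"ay":0,"az":-1.583,"jaw":120},{"x":0.065,"y":-0.183,"z":0,"ax":0,"ay":0,"az":-1.583,"jaw":120}]'; python3 goal.py 438 -134 20 89.7
```

```text
time_s: 13.1
tool_pos: [442.2, -136.1, 83.6]
eef_rot: [0.001, 0.041, 0.999, -0.0]
force: [-0.3, 1.0, 0.1]
grip_width: 0.53
shift m [0.0044 0.0018 0.0636] turn [-0.001  0.001 -0.076] rows lin 1.5 rot 0.6  tcp [ 442.2 -136.1   83.6] t 13.1 w 0.53 F [-0.3  1.   0.1]
```

```bash
python3 -m creep '[{"x":0.0045,"y":0.002,"z":0.03,"ax":0,"ay":0,"az":-0.076,"jaw":120},{"x":0.0045,"y":0.002,"z":0.04,"ax":0,"ay":0,"az":-0.076,"jaw":120},{"x":0.0045,"y":0.002,"z":0.04,"ax":0,"ay":0,"az":-0.076,"jaw":120}]'; python3 goal.py 437 -134 3 89.7;python3 - <<'E'
from h import *
zoom("scene",180,140,400,350,2.7,"s6.png")
E
```

```text
time_s: 13.35
tool_pos: [435.4, -132.2, 40.7]
eef_rot: [-0.002, 0.007, 1.0, 0.001]
force: [0.6, 0.5, 0.1]
grip_width: 0.53
shift m [-0.0019 -0.0019  0.0377] turn [ 0.003 -0.005 -0.009] rows lin 0.9 rot 0.1  tcp [ 435.4 -132.2   40.7] t 13.35 w 0.53 F [0.6 0.5 0.1]
```

View pics/s6.png

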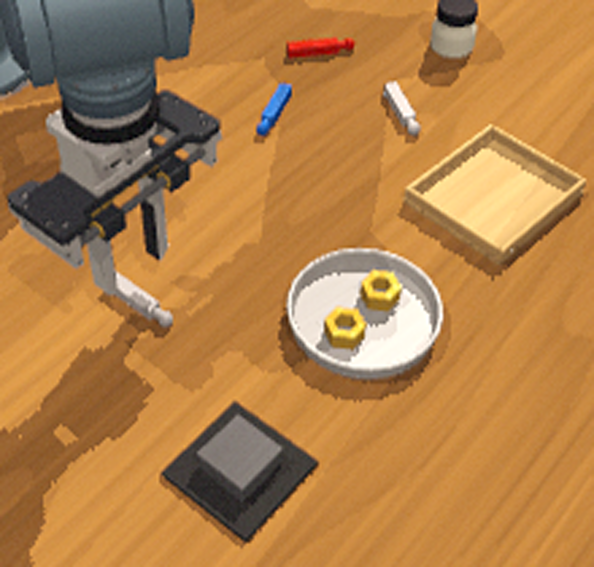

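The block sits flat in the middle of the pad at (240,455). The fingers straddle the punch shank at (130,290).

```bash
python3 -m creep '[{"x":-0.001,"y":-0.001,"z":0.02,"ax":0,"ay":0,"az":0,"jaw":120},{"x":-0.001,"y":-0.001,"z":0.037,"ax":0,"ay":0,"az":0,"jaw":120},{"x":-0.001,"y":-0.001,"z":0.037,"ax":0,"ay":0,"az":0,"jaw":120},{"x":-0.001,"y":-0.001,"z":0.037,"ax":0,"ay":0,"az":0,"jaw":255},{"x":-0.001,"y":-0.001,"z":0.037,"ax":0,"ay":0,"az":0,"jaw":255},{"x":-0.001,"y":-0.001,"z":0.037,"ax":0,"ay":0,"az":0,"jaw":255},{"x":-0.001,"y":-0.001,"z":0.037,"ax":0,"ay":0,"az":0,"jaw":255},{"x":-0.001,"y":-0.001,"z":0.037,"ax":0,"ay":0,"az":0,"jaw":255},{"x":-0.001,"y":-0.001,"z":0.037,"ax":0,"ay":0,"az":0,"jaw":255},{"x":-0.001,"y":-0.001,"z":0.037,"ax":0,"ay":0,"az":0,"jaw":255},{"x":-0.001,"y":-0.001,"z":0.037,"ax":0,"ay":0,"az":0,"jaw":255}]' 40
python3 - <<'E'
import numpy as np
c=np.array([614.6,194.]);a=np.radians(-5.6);ex=np.array([np.cos(a),np.sin(a)]);ey=np.array([-ex[1],ex[0]])
for s in(-30,30): print(s,c+s*ey-5*ex)
E
```

```text
time_s: 14.32
tool_pos: [438.8, -134.6, 6.6]
eef_rot: [0.0, 0.006, 1.0, -0.0]
force: [-1.9, 1.8, 5.5]
grip_width: 0.14
-30 [606.69637601 164.6310925 ]
30 [612.55134999 224.3447365 ]
```

```bash
python3 -m creep '[{"x":0,"y":0,"z":-0.01,"ax":0,"ay":0,"az":0,"jaw":255},{"x":0,"y":0,"z":-0.04,"ax":0,"ay":0,"az":0,"jaw":255},{"x":0,"y":0,"z":-0.07,"ax":0,"ay":0,"az":0,"jaw":255},{"x":0,"y":0,"z":-0.08,"ax":0,"ay":0,"az":0,"jaw":255},{"x":0,"y":0,"z":-0.08,"ax":0,"ay":0,"az":0,"jaw":255},{"x":0,"y":0,"z":-0.08,"ax":0,"ay":0,"az":0,"jaw":255}]' ; python3 goal.py 607 164.5 86 84.4;python3 - <<'E'
from h import *
zoom("scene",180,140,400,350,2.7,"s7.png")
E
```

```text
time_s: 14.82
tool_pos: [438.3, -134.4, 85.7]
eef_rot: [0.0, 0.006, 1.0, -0.0]
force: [-0.0, -0.4, -0.6]
grip_width: 0.147
shift m [-1.651e-01  3.009e-01 -3.000e-04] turn [-0.     0.     0.086] rows lin 8.2 rot 0.7  tcp [ 438.3 -134.4   85.7] t 14.82 w 0.147 F [-0.  -0.4 -0.6]
```

View pics/s7.png

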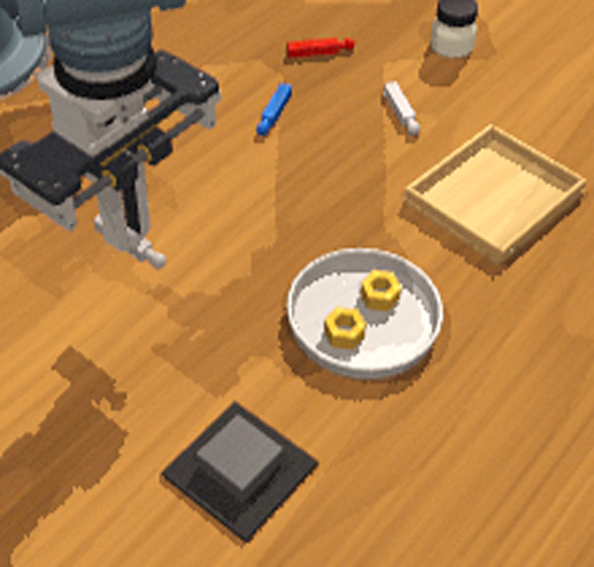

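The punch is held level at (130,245). Carry it over the tray.

```bash
python3 -m creep '[{"x":-0.165,"y":0.301,"z":0,"ax":0,"ay":0,"az":0.086,"jaw":255},{"x":-0.165,"y":0.301,"z":0,"ax":0,"ay":0,"az":0.086,"jaw":255},{"x":-0.165,"y":0.301,"z":0,"ax":0,"ay":0,"az":0.086,"jaw":255},{"x":-0.165,"y":0.301,"z":0,"ax":0,"ay":0,"az":0.086,"jaw":255},{"x":-0.165,"y":0.301,"z":0,"ax":0,"ay":0,"az":0.086,"jaw":255},{"x":-0.165,"y":0.301,"z":0,"ax":0,"ay":0,"az":0.086,"jaw":255},{"x":-0.165,"y":0.301,"z":0,"ax":0,"ay":0,"az":0.086,"jaw":255},{"x":-0.165,"y":0.301,"z":0,"ax":0,"ay":0,"az":0.086,"jaw":255},{"x":-0.165,"y":0.301,"z":0,"ax":0,"ay":0,"az":0.086,"jaw":255},{"x":-0.165,"y":0.301,"z":0,"ax":0,"ay":0,"az":0.086,"jaw":255},{"x":-0.165,"y":0.301,"z":0,"ax":0,"ay":0,"az":0.086,"jaw":255},{"x":-0.165,"y":0.301,"z":0,"ax":0,"ay":0,"az":0.086,"jaw":255}]' ; python3 goal.py 607 164.5 12 84.4;python3 - <<'E'
from h import *
zoom("scene",180,140,400,350,2.7,"s8.png")
E
```

```text
time_s: 15.87
tool_pos: [605.5, 163.2, 84.4]
eef_rot: [-0.002, 0.049, 0.999, -0.0]
force: [0.8, 0.1, -0.8]
grip_width: 0.139
shift m [-0.0016  0.0015  0.0723] turn [-0.001 -0.003 -0.001] rows lin 1.7 rot 0.0  tcp [605.5 163.2  84.4] t 15.87 w 0.139 F [ 0.8  0.1 -0.8]
```

View pics/s8.png

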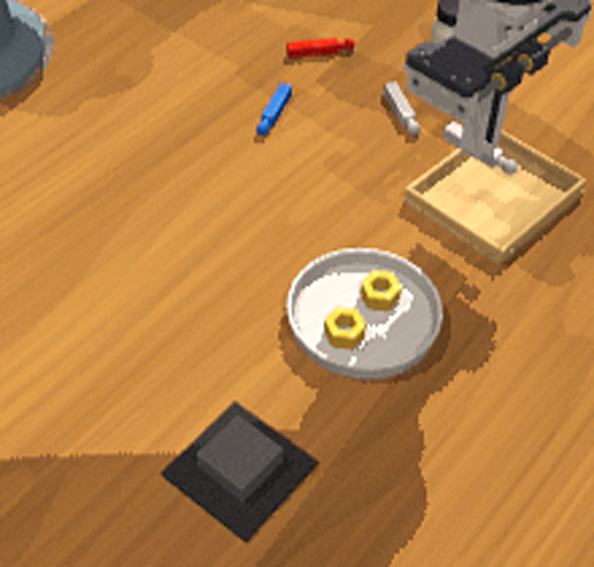

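The punch is level over the tray, with its shank at (475,145). Lower, open to about 32 mm, lift.

```bash
python3 -m creep '[{"x":-0.001,"y":0.001,"z":0.035,"ax":0,"ay":0,"az":0,"jaw":255},{"x":-0.001,"y":0.001,"z":0.06,"ax":0,"ay":0,"az":0,"jaw":255},{"x":-0.001,"y":0.001,"z":0.0735,"ax":0,"ay":0,"az":0,"jaw":255},{"x":-0.001,"y":0.001,"z":0.0735,"ax":0,"ay":0,"az":0,"jaw":255},{"x":-0.001,"y":0.001,"z":0.0735,"ax":0,"ay":0,"az":0,"jaw":255}]';python3 -m creep '[{"x":0,"y":0,"z":0,"ax":0,"ay":0,"az":0,"jaw":170},{"x":0,"y":0,"z":0,"ax":0,"ay":0,"az":0,"jaw":170},{"x":0,"y":0,"z":0,"ax":0,"ay":0,"az":0,"jaw":170},{"x":0,"y":0,"z":0,"ax":0,"ay":0,"az":0,"jaw":170},{"x":0,"y":0,"z":-0.03,"ax":0,"ay":0,"az":0,"jaw":170},{"x":0,"y":0,"z":-0.06,"ax":0,"ay":0,"az":0,"jaw":170},{"x":0,"y":0,"z":-0.07,"ax":0,"ay":0,"az":0,"jaw":170}]'; python3 goal.py 467 246 80 55.8
```

```text
time_s: 16.33
tool_pos: [607.7, 164.3, 12.3]
eef_rot: [-0.0, 0.05, 0.999, -0.0]
force: [0.6, -0.3, -1.1]
grip_width: 0.143
time_s: 16.92
tool_pos: [610.8, 165.8, 87.2]
eef_rot: [0.004, 0.049, 0.999, 0.0]
force: [1.6, -0.5, 0.8]
grip_width: 0.333
shift m [0.151  0.0658 0.0062] turn [0.003 0.007 0.499] rows lin 4.0 rot 4.0  tcp [610.8 165.8  87.2] t 16.92 w 0.333 F [ 1.6 -0.5  0.8]
```

```bash
python3 -m creep '[{"x":0.151,"y":0.066,"z":0,"ax":0,"ay":0,"az":0.499,"jaw":120},{"x":0.151,"y":0.066,"z":0,"ax":0,"ay":0,"az":0.499,"jaw":120},{"x":0.151,"y":0.066,"z":0,"ax":0,"ay":0,"az":0.499,"jaw":120},{"x":0.151,"y":0.066,"z":0,"ax":0,"ay":0,"az":0.499,"jaw":120},{"x":0.151,"y":0.066,"z":0,"ax":0,"ay":0,"az":0.499,"jaw":120},{"x":0.151,"y":0.066,"z":0,"ax":0,"ay":0,"az":0.499,"jaw":120},{"x":0.151,"y":0.066,"z":0,"ax":0,"ay":0,"az":0.499,"jaw":120},{"x":0.151,"y":0.066,"z":0,"ax":0,"ay":0,"az":0.499,"jaw":120},{"x":0.151,"y":0.066,"z":0,"ax":0,"ay":0,"az":0.499,"jaw":120}]' ; python3 goal.py 467 246 4.5 55.8;python3 - <<'E'
from h import *
zoom("scene",180,140,400,350,2.7,"s9.png")
E
```

```text
time_s: 17.67
tool_pos: [465.7, 245.3, 82.7]
eef_rot: [0.0, 0.294, 0.956, 0.0]
force: [0.3, -0.5, 0.0]
grip_width: 0.53
shift m [-0.0007  0.0013  0.0782] turn [ 0.001  0.001 -0.001] rows lin 1.9 rot 0.0  tcp [465.7 245.3  82.7] t 17.67 w 0.53 F [ 0.3 -0.5  0. ]
```

View pics/s9.png

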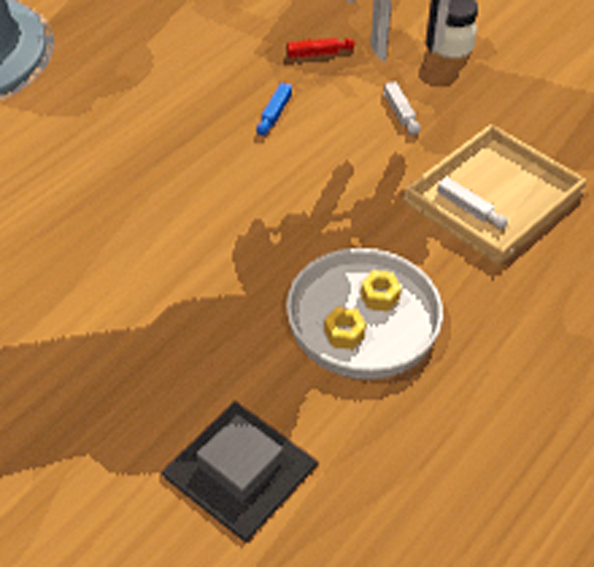

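The first punch lies flat in the tray at (472,203). The gripper is above the second. Descend and grip.

```bash
python3 -m creep '[{"x":-0.001,"y":0.001,"z":0.035,"ax":0,"ay":0,"az":0,"jaw":120},{"x":-0.001,"y":0.001,"z":0.065,"ax":0,"ay":0,"az":0,"jaw":120},{"x":-0.001,"y":0.001,"z":0.078,"ax":0,"ay":0,"az":0,"jaw":120},{"x":-0.001,"y":0.001,"z":0.078,"ax":0,"ay":0,"az":0,"jaw":255},{"x":-0.001,"y":0.001,"z":0.078,"ax":0,"ay":0,"az":0,"jaw":255},{"x":-0.001,"y":0.001,"z":0.078,"ax":0,"ay":0,"az":0,"jaw":255},{"x":-0.001,"y":0.001,"z":0.078,"ax":0,"ay":0,"az":0,"jaw":255},{"x":-0.001,"y":0.001,"z":0.078,"ax":0,"ay":0,"az":0,"jaw":255},{"x":-0.001,"y":0.001,"z":0.078,"ax":0,"ay":0,"az":0,"jaw":255},{"x":-0.001,"y":0.001,"z":0.078,"ax":0,"ay":0,"az":0,"jaw":255},{"x":-0.001,"y":0.001,"z":0.078,"ax":0,"ay":0,"az":0,"jaw":255}]' 40; python3 goal.py 612.5 224.5 84 84.4
```

```text
time_s: 18.63
tool_pos: [466.3, 246.3, 5.2]
eef_rot: [0.001, 0.294, 0.956, 0.0]
force: [0.4, -0.1, 3.5]
grip_width: 0.144
shift m [-0.1333  0.0642 -0.0786] turn [ 0.001  0.001 -0.499] rows lin 4.0 rot 4.0  tcp [466.3 246.3   5.2] t 18.63 w 0.144 F [ 0.4 -0.1  3.5]
```

```bash
python3 -m creep '[{"x":0,"y":0,"z":-0.01,"ax":0,"ay":0,"az":0,"jaw":255},{"x":0,"y":0,"z":-0.04,"ax":0,"ay":0,"az":0,"jaw":255},{"x":0,"y":0,"z":-0.08,"ax":0,"ay":0,"az":0,"jaw":255},{"x":-0.133,"y":0.064,"z":-0.08,"ax":0,"ay":0,"az":-0.499,"jaw":255},{"x":-0.133,"y":0.064,"z":-0.08,"ax":0,"ay":0,"az":-0.499,"jaw":255},{"x":-0.133,"y":0.064,"z":-0.08,"ax":0,"ay":0,"az":-0.499,"jaw":255},{"x":-0.133,"y":0.064,"z":-0.08,"ax":0,"ay":0,"az":-0.499,"jaw":255},{"x":-0.133,"y":0.064,"z":-0.08,"ax":0,"ay":0,"az":-0.499,"jaw":255},{"x":-0.133,"y":0.064,"z":-0.08,"ax":0,"ay":0,"az":-0.499,"jaw":255},{"x":-0.133,"y":0.064,"z":-0.08,"ax":0,"ay":0,"az":-0.499,"jaw":255},{"x":-0.133,"y":0.064,"z":-0.08,"ax":0,"ay":0,"az":-0.499,"jaw":255},{"x":-0.133,"y":0.064,"z":-0.08,"ax":0,"ay":0,"az":-0.499,"jaw":255}]'; python3 goal.py 612.5 224.5 10.8 84.4;python3 - <<'E'
from h import *
zoom("scene",180,140,400,350,2.7,"s10.png")
E
```

```text
time_s: 19.63
tool_pos: [610.2, 224.8, 84.3]
eef_rot: [-0.001, 0.049, 0.999, -0.0]
force: [0.2, -0.5, -1.3]
grip_width: 0.143
shift m [-0.0024 -0.0001  0.0735] turn [-0.    -0.001  0.   ] rows lin 1.8 rot 0.0  tcp [610.2 224.8  84.3] t 19.63 w 0.143 F [ 0.2 -0.5 -1.3]
```

View pics/s10.png

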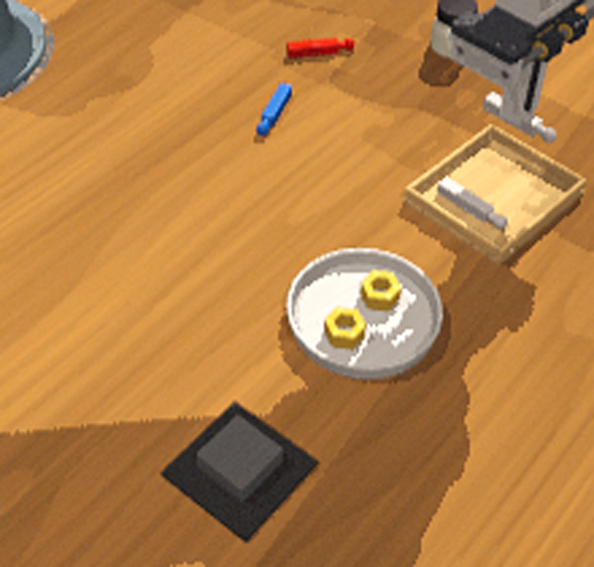

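The second punch is held level at (520,117), parallel to the first. Lower, release, lift.

```bash
python3 -m creep '[{"x":-0.002,"y":0,"z":0.035,"ax":0,"ay":0,"az":0,"jaw":255},{"x":-0.002,"y":0,"z":0.06,"ax":0,"ay":0,"az":0,"jaw":255},{"x":-0.002,"y":0,"z":0.0735,"ax":0,"ay":0,"az":0,"jaw":255},{"x":-0.002,"y":0,"z":0.0735,"ax":0,"ay":0,"az":0,"jaw":255},{"x":-0.002,"y":0,"z":0.0735,"ax":0,"ay":0,"az":0,"jaw":255}]';python3 -m creep '[{"x":0,"y":0,"z":0,"ax":0,"ay":0,"az":0,"jaw":170},{"x":0,"y":0,"z":0,"ax":0,"ay":0,"az":0,"jaw":170},{"x":0,"y":0,"z":0,"ax":0,"ay":0,"az":0,"jaw":170},{"x":0,"y":0,"z":0,"ax":0,"ay":0,"az":0,"jaw":170},{"x":0,"y":0,"z":-0.03,"ax":0,"ay":0,"az":0,"jaw":170},{"x":0,"y":0,"z":-0.06,"ax":0,"ay":0,"az":0,"jaw":170},{"x":0,"y":0,"z":-0.1,"ax":0,"ay":0,"az":0,"jaw":170},{"x":0,"y":0,"z":-0.14,"ax":0,"ay":0,"az":0,"jaw":170}]'; python3 goal.py 450 0 240 84.4
```

```text
time_s: 20.1
tool_pos: [613.3, 224.3, 10.9]
eef_rot: [-0.0, 0.049, 0.999, -0.0]
force: [-0.3, -0.1, 0.1]
grip_width: 0.147
time_s: 20.77
tool_pos: [612.8, 224.0, 152.0]
eef_rot: [-0.001, 0.049, 0.999, -0.0]
force: [1.0, 0.3, 0.0]
grip_width: 0.334
shift m [ 0.1403 -0.2389 -0.0877] turn [-0.    -0.002 -0.   ] rows lin 7.0 rot 0.0  tcp [612.8 224.  152. ] t 20.77 w 0.334 F [1.  0.3 0. ]
```

Move back clear of the view and check.

```bash
python3 -m creep '[{"x":0.15,"y":0,"z":-0.08,"ax":0,"ay":0,"az":0,"jaw":170},{"x":0.15,"y":0,"z":-0.08,"ax":0,"ay":0,"az":0,"jaw":170},{"x":0.15,"y":0,"z":-0.08,"ax":0,"ay":0,"az":0,"jaw":170},{"x":0.15,"y":0,"z":-0.08,"ax":0,"ay":0,"az":0,"jaw":170},{"x":0.15,"y":-0.3,"z":-0.08,"ax":0,"ay":0,"az":0,"jaw":170},{"x":0.15,"y":-0.3,"z":-0.08,"ax":0,"ay":0,"az":0,"jaw":170},{"x":0.15,"y":-0.3,"z":-0.08,"ax":0,"ay":0,"az":0,"jaw":170},{"x":0.15,"y":-0.3,"z":-0.08,"ax":0,"ay":0,"az":0,"jaw":170},{"x":0.15,"y":-0.3,"z":-0.08,"ax":0,"ay":0,"az":0,"jaw":170},{"x":0.15,"y":-0.3,"z":-0.08,"ax":0,"ay":0,"az":0,"jaw":170},{"x":0.15,"y":-0.3,"z":-0.08,"ax":0,"ay":0,"az":0,"jaw":170},{"x":0.15,"y":-0.3,"z":-0.08,"ax":0,"ay":0,"az":0,"jaw":170}]';python3 - <<'E'
from h import *
zoom("scene",180,130,410,350,2.6,"s11.png");zoom("top",100,110,460,290,2.2,"t11.png")
E
```

```text
time_s: 21.77
tool_pos: [434.5, -64.4, 231.6]
eef_rot: [0.001, 0.052, 0.999, -0.001]
force: [0.8, 0.0, -0.3]
grip_width: 0.333
```

View pics/s11.png

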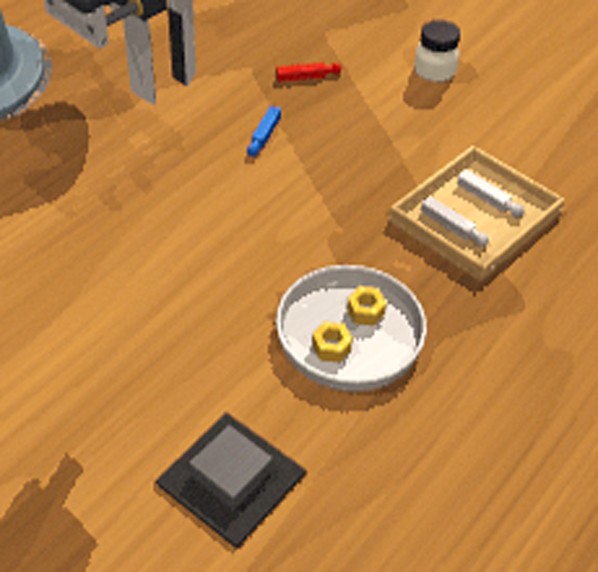

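View pics/t11.png

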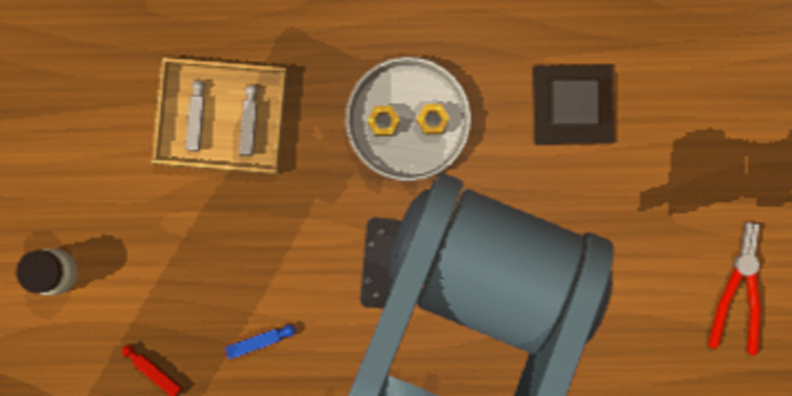

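Both punches lie flat and clear of each other in the tray, at (197,118) and (248,120) in the top zoom. Both nuts are flat in the dish at (384,121) and (433,118). The block is at (576,102) and the pad centre at (574,104). I'll check these in numbers, then hand in.

```bash
python3 - <<'E'
from h import *
d=viewer.get_image("top")
f=lambda u,v,z: ray(d,100+u/2.2,110+v/2.2,z).round(1)
b,p=f(576,102,26),f(574,104,6); print("block-pad",b-p)
dc=f(409,118,20); print("nuts-dish",[np.linalg.norm(f(*q,23)-dc).round(1) for q in((384,121),(433,118))])
print("punches",f(197,118,19),f(248,120,19),"tray 614.6 194")
print("jar now",f(39,272,58),"speed",np.abs(r.sense()["joint_velocities"]).max().round(4))
i0=cv2.imread("pics/top0.png")
def cen(im,lo,hi):
    x0,y0,x1,y1=(415,200,460,280); h=cv2.cvtColor(im[y0:y1,x0:x1],cv2.COLOR_BGR2HSV); m=((h[...,0]<6)|(h[...,0]>174))&(h[...,1]>180); y,x=np.nonzero(m); return x.mean(),y.mean()
print("pliers red before/after",cen(i0,0,0),cen(d["color"],0,0))
def jar(im):
    g=cv2.cvtColor(im[215:255,100:128],cv2.COLOR_BGR2GRAY);y,x=np.nonzero(g<60);return x.mean(),y.mean()
print("jar cap px before/after",jar(i0),jar(d["color"]))
print(job.job_done())
E
```

```text
block-pad [-1.2  1.3]
nuts-dish [np.float64(28.1), np.float64(26.7)]
punches [611.9 219.6] [608.7 162.6] tray 614.6 194
jar now [442.2 381.8] speed 0.0485
pliers red before/after (np.float64(20.426470588235293), np.float64(50.900735294117645)) (np.float64(20.447098976109213), np.float64(51.303754266211605))
jar cap px before/after (np.float64(17.5), np.float64(17.9025974025974)) (np.float64(17.52768729641694), np.float64(17.9185667752443))
the job is handed in; nothing more can be done
None
```

I handed the job in at about 22 s of the 115 s allowed. Everything was placed as asked, according to my last camera checks; the hand-in gives no verdict.

| Part | Where it ended up |
|---|---|
| Punches | both flat and parallel on the tray floor, about 57 mm apart, 25 to 31 mm either side of the tray centre |
| Nuts | both flat and side by side in the dish, about 27 and 28 mm from its centre (limit 55 mm) |
| Block | flat on the pad, within 2 mm of its centre (limit 15 mm) |

- **Jar and pliers:** neither shows any shift in the top picture (under half a pixel, roughly 1 mm).
- **Gripper:** it stood well clear of everything at hand-in, about 230 mm up.
- **Failed or disagreeing checks:** no check failed. The two cameras disagreed by a few millimetres on the starting positions, and I used the top camera.
- **Arm not quite still:** the joints still read up to 0.05 rad/s just before I handed in. All the parts were already released.
- **Flatness:** I judged this by eye from the two pictures; there was no direct measurement of tilt or height.

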